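# Hang the shaker's guard door back on its lift-off hinges

### The arm

A 6-joint arm with a two-finger parallel gripper is mounted at the origin on a cart in front of the work surface, level with it; the furniture and walls round the work are solid. World frame = base frame: x ahead of the robot, y to its left, z up, the work surface at z = 0. Lengths are in m, angles in degrees, forces in N, time in s.
With the tool pointing down it reaches from about 0.35 to 0.85 m from the base axis. Payload 8.1 kg.
Tool frame: the origin (TCP) lies between the finger pads; the fingertips stand 22 mm ahead of it and the grasp point (between the pads) lies 3 mm ahead of it (ctrl.finger_overhang is the distance from the TCP to the fingertips, in m); z points along the fingers, y is the line along which they close (so a half turn about z gives the same grasp; the last joint's range is limited). The gripper opens to 85 mm and grips with 20 to 120 N. Pads are 22 mm wide; open, the fingers measure 114 mm over their backs; the gripper's body (76 mm by 85 mm) begins 54 mm behind the grasp point. The pads swing forward as they close: fully open they stand 13 mm farther back than shut.
Start: joints at [69.248, 7.471, 85.268, -0, 87.261, -4.893], TCP at [0.164, 0.577, 0.23] pointing down, gripper open.
Joint ranges: [-169.43, 169.43], [-51.17, 129.36], [1.28, 143.12], [-76.62, 256.62], [0, 156.53], [-152.29, 152.29]. Speed limits (degrees/s): [136.94, 136.94, 159.86, 180, 180, 180].

### API

Orientations are given as a 3x3 rotation matrix whose columns are the frame's x, y, z axes.
In Python, from rig import observe, imaging, ctrl, finder gives the robot as it stands.
- The arm moves only by the shell command python3 -m inch 'ROWS'. ROWS is text: rows parted by semicolons, each of 7 numbers parted by spaces: the shift along the tool's x, y, z in m, then the turn, a rotation vector about the tool's x, y, z in rad, then the closure in counts, from 0 (fully open) to 255 (shut). A call has 1 to 12 rows; each row is the pose to reach, as a shift and turn from the pose commanded when the call began, along the tool's axes at that moment; what a row does not reach only later rows make up. A row lasts 1/8 s, in which the tool goes at most 62.5 mm and 10.7 degrees, less where a joint would pass 70% of its speed; a pose out of reach is approached as far as the arm can. A call with a gripper value outside its range is refused whole. The fingers move at their own pace and stop on an object; the grip force is fixed at half the most. Time passes only in rows, so rows that repeat a pose let the fingers close. It gives the time, the measured TCP pose, the force, the opening and the grip force at its end, in the units of the state.
- observe(): the state, without advancing time (a new reading comes with each control period).
- imaging.capture(name): name is "scene" or "top" or "wrist"; returns a dict with "img" (480x640x3 uint8, blue, green, red), "K" (3x3 intrinsics, pixels), "distortion" ([k1, k2, p1, p2, k3] as OpenCV has them; the pictures are not rectified), "view" (4x4, takes a point from world to camera coordinates). Camera axes: x right, y up, looking along -z (the intrinsics and any distortion apply to the point x, -y, -z); pixel columns grow to the right and rows downward; lengths in m; the calibration is good to about 2 mm. A picture is of the moment at which its call begins. There is no depth.
- ctrl.hand_in(): hands the job in; it is judged then, once.
Trained networks look in a picture, given as the dict that the camera call returned (one of the last four; its "shot" number tells which), for a name from the list of things; names that differ only in an ending like _2 or _b are one class to them, and where a whole thing is asked for, a point or a joint stands for the part that bears it (a point fixed in the world has none). Each returns a list of dicts, best first, with "confidence" (0 to 1); they miss things now and then, are a little off and sometimes report something else, mostly with a low value. They report only what shows in the picture. A call takes as long as a camera call. They do not tell look-alikes from the thing itself.
- finder.spot_in(thing, picture): "box" ([left, top, width, height] in pixels, round what is visible of it).
- finder.masks_of(thing, picture): "pixels" (480x640 bool, what is visible of it) and "box" ([left, top, width, height] in pixels, round what is visible of it).
- finder.pinpoint(thing, picture): "centre" ([column, row] in pixels: a listed point, or the origin of a listed thing).
The state is a dict: "time": time; "joint_pos": joint angles; "qvel": joint speeds; "effort": joint torques, N m; "ee_pos": TCP position; "ee_rot": TCP orientation; "wrist_force": force on the tool from outside, world axes, zero at the start; "ft_torque": the same for the moment, N m; "opening": finger opening in m; "grip_force": force on a finger pad.
Only numpy, scipy, OpenCV 4.12 (cv2) and the standard library are available. Lean on these libraries where they do the work, as an engineer would, in place of code of your own. Each camera call takes 0.05 s, during which the arm holds its last target. There are 200 camera calls.

### The job

The guard door of the small shaker has been lifted off and stands in the slotted stand. Hold it swung well open, lower both its hinge knuckles gently and fully onto the shaker's two hinge pins, then swing it shut against the rubber bumpers and let go. Do not force it, and leave the other things where they stand.

Things in the scene. Friction and masses are not known exactly. Their poses are not given: they have to be found in the camera images.
- housing: Shaker housing, fixed: white box 130 deep (x) x 160 wide (y) x 140 mm high. Origin under its middle, on the bench. Its open front is the face at x = -65 mm of its frame and looks along its -x. On the left of the front (+y) a steel plate carries two hinge pins, one above the other; two rubber bumpers (front at x = -79, y = -36 mm) stop the shut door.
- door: Guard door, loose, about 0.28 kg: aluminium frame, clear pane. Origin on its hinge axis, level with the leaf's lower edge; z up. Leaf 6 mm thick (x), y = -12 to -112, z = 0 to 125 mm. Two steel knuckles on the axis: tubes 22 mm outside, bore 10.4 mm, z = 10 to 30 and 95 to 115 mm. Shut, its axes are parallel to the housing's; swung open by an angle a its yaw is the housing's minus a.
- door_tab (a point): Point to grip: the tab on the door's top edge, 10 mm thick (door x), y = -37 to -77 mm, z = 125 to 170 mm in the door's frame; this point is its middle, 20 mm under its top (0, -57, 150 mm). Axes as the door's.
- door_free (a point): Middle of the door's free edge (door frame 0, -112, 62.5 mm). In the housing's frame its x is about -82 mm when shut and about -194 mm when 90 degrees open.
- pin_middle (a point): Where the door's origin lies when hung fully home with the hinge plate at mid-adjustment (housing frame -82, 62, 12 mm; axes as the housing's). The plate sits on slotted screws, clamped hard: both pins and the true point are anywhere up to 10 mm to either side along y. How far is not reported: look or feel. The plate's face is 14 mm behind the pins' axis.
- stand: Grey storage stand, fixed, 75 x 105 x 36 mm, with a slot 8.2 mm wide along its y, floor 10 mm over the bench, in which the door stands upright at the start, its knuckles past the slot's open +y end. Origin under its middle; axes parallel to the door's at the start, door origin at y = +62 mm.
- bottle: Bystander: wide white bottle 62 x 62 x 102 mm, loose; origin under its middle.
- strips: Bystander: dark rack with a row of small tubes, 22 x 82 x 18 mm, loose; origin under its middle.
- dish: Bystander: petri dish 60 mm across, 15 mm high, loose; origin under its middle.
- jar: Bystander: white screw jar 65 x 65 x 84 mm, loose; origin under its middle.
- tape: Bystander: roll of green tape 92 mm across, 19 mm high, loose; origin under its middle.
- lower_pin (a point): Mid-adjustment place (same 10 mm doubt along y) of the lower pin's tip: housing frame -82, 62, 38 mm; the upper tip is 85 mm above it. Each pin: upright, 8 mm thick, 16 mm long, flat top with the rim just broken, rising from a flat ear (7 mm thick, tops 22 and 107 mm over the bench) on which a knuckle sits. Come in from the front: the lower knuckle has to pass under the upper ear.
- lip (a point): Front edge, underside, of a steel lip 28 mm wide that juts from the roof over the free end of the shut door (housing frame -94, -47, 143 mm; lip 5 mm thick): the door can neither be put on nor lifted off while shut.
Things that resemble listed ones, but are neither listed nor needed, are in the scene too. What is meant by the door is not brown or purple, and is the larger of those in its own colour.

How it is judged:
By the outcome, as a careful person would: the job done as asked, in the order asked, and still so for the second after the job is handed in, with the robot touching nothing.
It also fails if it takes over 54 s, if anything falls off the work surface, if the arm or the gripper's body presses on something with over 40 N, if the wrist force passes 120 N, or if a joint passes its speed limit or range.

## Working session

There is one attempt and no reset: what is moved stays moved. The work goes in short steps, Python scripts to look and compute and a shell command to move; the robot and the scene stay as the last step left them, time stands still between calls to the robot, and variables do not carry over. Pictures are saved under pics/ and viewed, at most 12 in all, crops included, and the job is handed in when it is done.

```bash
ls; mkdir -p pics
cat > h.py <<'E'
import numpy as np, cv2
from rig import observe, imaging, ctrl, finder
def proj(p,c):
    P=np.atleast_2d(p); q=(c["view"][:3,:3]@P.T).T+c["view"][:3,3]
    q=q*[1,-1,-1]
    return cv2.projectPoints(q,np.zeros(3),np.zeros(3),np.array(c["K"],float),np.array(c["distortion"],float))[0][:,0]
def ray(uv,c):
    n=cv2.undistortPoints(np.array([[uv]],float),np.array(c["K"],float),np.array(c["distortion"],float))[0,0]
    d=np.array([n[0],-n[1],-1]); R=c["view"][:3,:3]; t=c["view"][:3,3]
    o=-R.T@t; d=R.T@d; return o,d/np.linalg.norm(d)
def onz(uv,c,z):
    o,d=ray(uv,c); return o+d*(z-o[2])/d[2]
E
python3 - <<'E'
from h import *
for n in ("scene","top"):
    c=imaging.capture(n); cv2.imwrite(f"pics/{n}0.png",c["img"])
    for t in ("housing","door","stand","door_tab","door_free","lower_pin","pin_middle","lip"):
        print(n,t,[(np.round(r["centre"]),round(r["confidence"],2)) for r in finder.pinpoint(t,c)])
    o,d=ray((320,240),c);print(o,d)
E
```

```text
pics
scene housing []
scene door [(array([321., 283.]), 0.86), (array([372., 246.]), 0.77), (array([389., 347.]), 0.63), (array([370., 303.]), 0.6)]
scene stand [(array([346., 310.]), 0.68), (array([280., 233.]), 0.46), (array([331., 297.]), 0.32)]
scene door_tab [(array([331., 252.]), 0.86), (array([352., 270.]), 0.79), (array([386., 198.]), 0.66), (array([376., 316.]), 0.57)]
scene door_free [(array([330., 297.]), 0.97), (array([341., 258.]), 0.89), (array([357., 328.]), 0.81), (array([401., 214.]), 0.8)]
scene lower_pin [(array([280., 228.]), 0.67)]
scene pin_middle [(array([279., 232.]), 0.81), (array([260., 295.]), 0.16)]
scene lip [(array([295., 217.]), 0.83)]
[ 0.02904606 -0.88511932  0.9657111 ] [ 0.41425879  0.6339812  -0.65303713]
top housing [(array([264., 212.]), 0.76)]
top door [(array([313., 167.]), 0.89), (array([335., 249.]), 0.75), (array([390., 223.]), 0.66), (array([445., 241.]), 0.49)]
top stand [(array([384., 248.]), 0.71)]
top door_tab [(array([392., 235.]), 0.86), (array([308., 121.]), 0.75), (array([442., 247.]), 0.73), (array([333., 224.]), 0.56), (array([319., 316.]), 0.46)]
top door_free [(array([384., 262.]), 0.96), (array([421., 261.]), 0.79), (array([332., 213.]), 0.52)]
top lower_pin [(array([237., 242.]), 0.95)]
top pin_middle [(array([239., 245.]), 0.95)]
top lip [(array([272., 243.]), 0.78)]
[ 0.40603075 -0.0756425   1.10914789] [ 0.1412302   0.00713361 -0.98995108]
```

View pics/scene0.png

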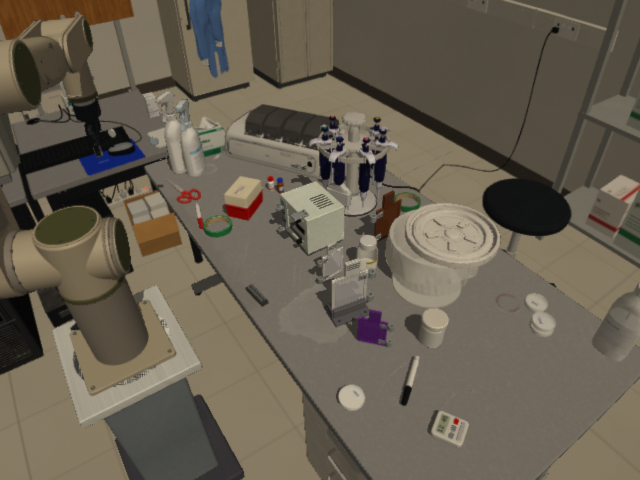

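View pics/top0.png

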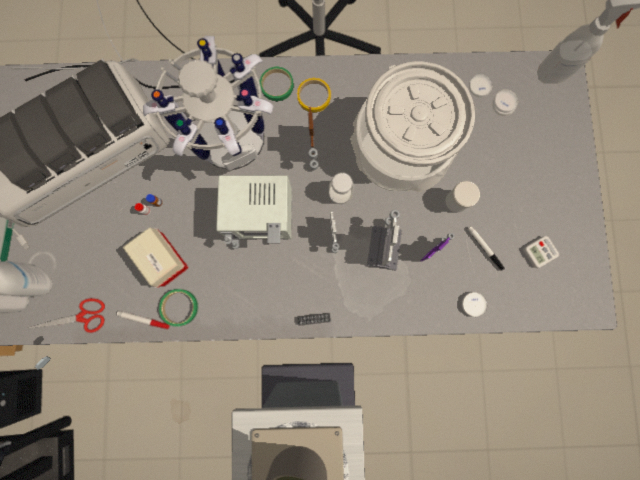

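The top view shows the lookalikes by door tab: grey with clear pane in the stand (392,235), smaller grey at (333,232), brown (312,130), purple (437,248). The one in the stand is the larger grey one, so I choose it and check it in a close crop.

```bash
cat >> h.py <<'E'
def tri(obs):
    A=np.zeros((3,3));b=np.zeros(3);L=[]
    for uv,c in obs:
        o,d=ray(uv,c);M=np.eye(3)-np.outer(d,d);A+=M;b+=M@o;L.append((o,d))
    p=np.linalg.solve(A,b);return p,[round(1000*np.linalg.norm(np.cross(p-o,d)),1) for o,d in L]
E
python3 - <<'E'
from h import *
s=imaging.capture("scene");t=imaging.capture("top")
for nm,a,b in (("tab",(352,270),(392,235)),("free",(330,297),(384,262)),("pin tip",(280,228),(237,242)),("pinmid",(279,232),(239,245)),("lip",(295,217),(272,243)),("stand",(346,310),(384,248)),("dooror",(370,303),(390,223))):
    print(nm,*tri([(a,s),(b,t)]))
for n in ("bottle","strips","dish","jar","tape"):
    print(n,[(np.round(onz(r["centre"],t,0),3),round(r["confidence"],2)) for r in finder.pinpoint(n,t)])
a=cv2.resize(s["img"][220:340,300:400],(500,600),interpolation=3);b=cv2.resize(t["img"][180:300,200:260],(300,600),interpolation=3)
b=cv2.resize(t["img"][200:280,360:400],(300,600),interpolation=3)
cv2.imwrite("pics/c1.png",np.hstack([a,b]))
print(observe())
E
```

```text
tab [ 0.5502467 -0.2301078  0.1468702] [np.float64(0.1), np.float64(0.1)]
free [ 0.49454411 -0.21858626  0.07310536] [np.float64(2.4), np.float64(2.4)]
pin tip [0.55634853 0.14240426 0.02908984] [np.float64(4.6), np.float64(4.6)]
pinmid [0.5501821  0.13963343 0.01751199] [np.float64(4.7), np.float64(4.7)]
lip [0.54350811 0.03714333 0.14447613] [np.float64(4.2), np.float64(4.2)]
stand [ 0.53726405 -0.23014111  0.00522848] [np.float64(1.4), np.float64(1.4)]
dooror [ 0.60232013 -0.24874265  0.00819692] [np.float64(0.1), np.float64(0.1)]
bottle [(array([ 0.69 , -0.123,  0.   ]), 0.88)]
strips [(array([ 0.368, -0.043,  0.   ]), 0.78)]
dish [(array([ 0.385, -0.45 ,  0.   ]), 0.56), (array([0.643, 0.081, 0.   ]), 0.37)]
jar [(array([ 0.653, -0.424,  0.   ]), 0.64)]
tape [(array([0.409, 0.295, 0.   ]), 0.57)]
{'time': 1.25, 'joint_pos': array([ 6.92461495e+01,  7.47193429e+00,  8.52681686e+01, -2.53708749e-04,
        8.72617611e+01, -4.89253645e+00]), 'qvel': array([-0.05521983,  0.04437761,  0.02394676,  0.0472734 ,  0.00848761,
        0.03399229]), 'effort': array([ 5.33972116e-05, -5.69320071e+01, -5.00856757e+01,  1.05624437e-05,
        9.96296694e-04,  6.33212676e-05]), 'ee_pos': array([0.16395958, 0.5771599 , 0.23048067]), 'ee_rot': array([[-9.61926124e-01,  2.73309588e-01, -7.39220366e-06],
       [ 2.73309588e-01,  9.61926124e-01, -3.19892954e-05],
       [-1.63222733e-06, -3.27916991e-05, -9.99999999e-01]]), 'wrist_force': array([0.55022473, 0.31137719, 0.03108162]), 'ft_torque': array([-0.01030324, -0.0090592 ,  0.05076483]), 'grip_force': 0.0, 'opening': 0.08548105127530752}
```

View pics/c1.png

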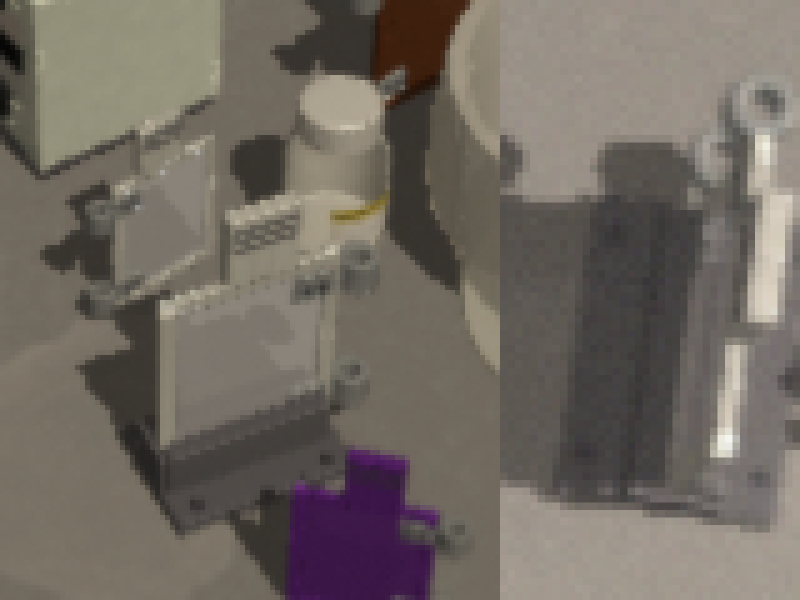

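The crop confirms it: the large grey framed door with a clear pane is in the dark stand, with its knuckles at the far end. I'll approach above it with the half-turned grasp (tool x = door y), so joint 6 still has range left to close the door.

```bash
python3 -m inch '-0.04 -0.045 -0.05 0 0 0.17 0; -0.08 -0.09 -0.1 0 0 0.35 0; -0.3 -0.335 -0.1 0 0 1.5 0; -0.3 -0.335 -0.1 0 0 1.5 0; -0.3 -0.335 -0.1 0 0 1.5 0; -0.3 -0.335 -0.1 0 0 1.5 0; -0.3 -0.335 -0.1 0 0 1.5 0; -0.3 -0.335 -0.1 0 0 1.5 0; -0.3 -0.335 -0.1 0 0 1.5 0'
python3 - <<'E'
from h import *
o=observe();print(o["joint_pos"].round(1));R=np.array(o["ee_rot"]);
d=np.array([.55,-.23,.33])-o["ee_pos"];print(R.T@d, np.degrees(np.arctan2(R[1,1],R[0,1])))
E
```

```text
time: 2.38
ee_pos: [0.362, 0.1707, 0.3309]
ee_rot: [[0.212, 0.977, 0.001], [0.977, -0.212, -0.0], [-0.0, 0.001, -1.0]]
wrist_force: [1.1, 0.3, -0.2]
opening: 0.0853
grip_force: 0.0
[ 17.9 -25.4 104.4  -0.  100.9  30.1]
[-0.35182303  0.26851367  0.00120554] -12.220587391774945
```

```bash
python3 -m inch '-0.35 0.27 0 0 0 1.63 0; -0.35 0.27 0 0 0 1.63 0; -0.35 0.27 0 0 0 1.63 0; -0.35 0.27 0 0 0 1.63 0; -0.35 0.27 0 0 0 1.63 0; -0.35 0.27 0 0 0 1.63 0; -0.35 0.27 0 0 0 1.63 0; -0.35 0.27 0 0 0 1.63 0; -0.35 0.27 0 0 0 1.63 0; -0.35 0.27 0 0 0 1.63 0; -0.35 0.27 0 0 0 1.63 0'
python3 - <<'E'
from h import *
o=observe();print(o["joint_pos"].round(1))
c=imaging.capture("wrist");cv2.imwrite("pics/w1.png",c["img"])
print(ray((320,240),c))
for t in ("door_tab","door","door_free","stand"):
    for r in finder.pinpoint(t,c): print(t,np.round(r["centre"]),round(r["confidence"],2),onz(r["centre"],c,{"door_tab":.16,"door":.01,"door_free":.0725,"stand":0}[t]).round(4))
E
```

```text
time: 3.75
ee_pos: [0.554, -0.2239, 0.3305]
ee_rot: [[0.966, -0.258, 0.0], [-0.258, -0.966, 0.0], [0.0, -0.0, -1.0]]
wrist_force: [0.2, -0.1, 0.1]
opening: 0.0854
grip_force: 0.0
[-26.9   6.   76.5   0.   97.5  78. ]
(array([ 0.63255175, -0.24442607,  0.4737898 ]), array([-0.29823738,  0.09173299, -0.95007343]))
door_tab [338. 221.] 0.88 [ 0.5465 -0.2331  0.16  ]
door_tab [457. 194.] 0.78 [ 0.5439 -0.3349  0.16  ]
door_tab [196. 211.] 0.62 [ 0.586  -0.1198  0.16  ]
door [450. 152.] 0.91 [ 0.5533 -0.3778  0.01  ]
door [134.  46.] 0.77 [ 0.7562 -0.0613  0.01  ]
door [331. 142.] 0.67 [ 0.6015 -0.2437  0.01  ]
door [238. 221.] 0.62 [ 0.5384 -0.1065  0.01  ]
door [336. 223.] 0.21 [ 0.5041 -0.2253  0.01  ]
door_free [195. 163.] 0.73 [ 0.6217 -0.1024  0.0725]
door_free [419. 209.] 0.69 [ 0.5134 -0.3183  0.0725]
stand [329. 190.] 0.89 [ 0.544 -0.227  0.   ]
```

View pics/w1.png

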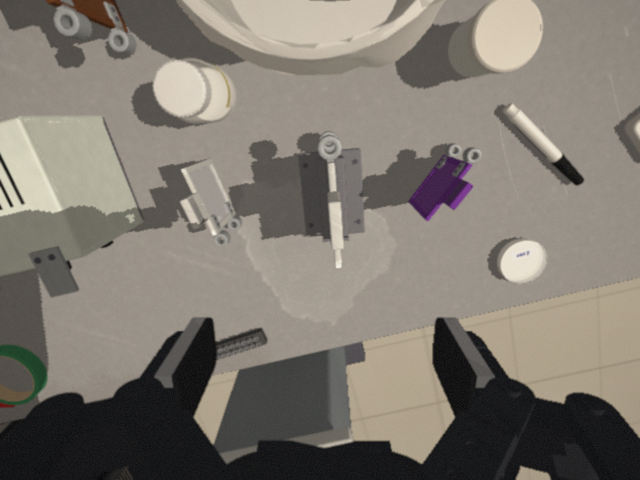

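```bash
cat >> h.py <<'E'
from scipy.optimize import minimize
import itertools
def box(x,y,z): return np.array(list(itertools.product(x,y,z)))
DOOR=[box((-.003,.003),(-.112,-.012),(0,.125)),box((-.005,.005),(-.077,-.037),(.125,.170))]
for z in ((.01,.03),(.095,.115)):
    DOOR.append(np.array([(.011*np.cos(a),.011*np.sin(a),h) for a in np.linspace(0,6.28,17) for h in z]))
    DOOR.append(box((-.003,.003),(-.015,-.008),z))
def pose(x,y,z,yaw):
    T=np.eye(4);c,s=np.cos(yaw),np.sin(yaw);T[:2,:2]=[[c,-s],[s,c]];T[:3,3]=x,y,z;return T
def sil(parts,T,c):
    m=np.zeros((960,1280),np.uint8)
    for P in parts:
        q=proj(P@T[:3,:3].T+T[:3,3],c)
        cv2.fillConvexPoly(m,cv2.convexHull((q*2*16+8).astype(np.int32)),1,shift=4)
    return m>0
def fit(parts,z,x0,views):
    # views: (mask, cam)
    M=[cv2.resize(m.astype(np.uint8),(1280,960),interpolation=0)>0 for m,_ in views]
    def f(v):
        T=pose(v[0],v[1],z,v[2]);e=0
        for m,(_,c) in zip(M,views):
            s=sil(parts,T,c);e-=(s&m).sum()/(s|m).sum()
        return e
    r=minimize(f,x0,method="Nelder-Mead",options=dict(initial_simplex=np.array(x0)+np.array([[0,0,0],[.008,0,0],[0,.008,0],[0,0,.08]]),xatol=1e-4,fatol=1e-4))
    return r.x,r.fun
def mask(t,c,uv):
    for r in finder.masks_of(t,c):
        b=r["box"]
        if b[0]-3<=uv[0]<=b[0]+b[2]+3 and b[1]-3<=uv[1]<=b[1]+b[3]+3: return r["pixels"]
E
python3 - <<'E'
from h import *
w=imaging.capture("wrist");t=imaging.capture("top");s=imaging.capture("scene")
print(onz((330,147),w,.125), [onz(p,w,.18).round(4) for p in ((334,200),(338,265))])
V=[]
for c,uv in ((w,(336,220)),(t,(391,235)),(s,(350,290))):
    m=mask("door",c,uv); print(None if m is None else m.sum())
    if m is not None: V.append((m,c))
x0=[.602,-.245,np.radians(-105)]
for vv in (V[:1],V): print(fit(DOOR,.01,x0,vv))
x,_=fit(DOOR,.01,x0,V[:1])
im=cv2.resize(w["img"][120:290,280:400],None,fx=3.5,fy=3.5,interpolation=3)
for P in DOOR:
    q=cv2.convexHull(((proj(P@pose(*x[:2],.01,x[2])[:3,:3].T+pose(*x[:2],.01,x[2])[:3,3],w)-[280,120]+.5)*3.5).astype(np.int32));cv2.polylines(im,[q],True,(0,0,255),1)
im2=cv2.resize(w["img"][120:290,280:400],None,fx=3.5,fy=3.5,interpolation=3)
cv2.imwrite("pics/w1c.png",np.hstack([im,im2])[:600,:800])
E
```

```text
[ 0.60464573 -0.24298997  0.125     ] [array([ 0.5691, -0.236 ,  0.18  ]), array([ 0.5151, -0.2254,  0.18  ])]
1569
472
1439
(array([ 0.60419728, -0.24093114, -1.7513618 ]), np.float64(-0.8963459018780027))
(array([ 0.6038432 , -0.24086647, -1.74692059]), np.float64(-2.462466500758202))
```

View pics/w1c.png

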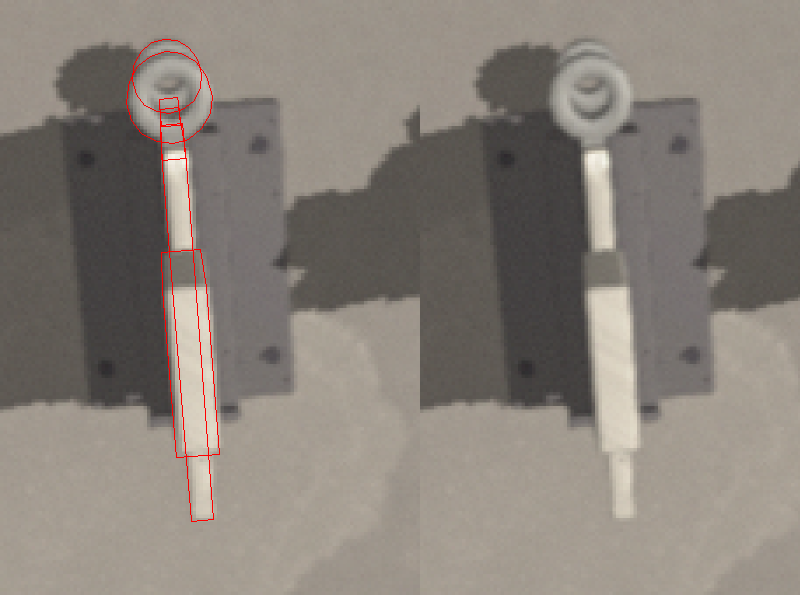

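```bash
python3 -m inch '-0.004 0.0084 0.04 0 0 -0.083 0; -0.004 0.0084 0.1 0 0 -0.083 0; -0.004 0.0084 0.14 0 0 -0.083 0; -0.004 0.0084 0.1615 0 0 -0.083 0; -0.004 0.0084 0.1615 0 0 -0.083 0; -0.004 0.0084 0.1615 0 0 -0.083 120'
python3 - <<'E'
from h import *
w=imaging.capture("wrist");t=imaging.capture("top");s=imaging.capture("scene")
H=[box((-.065,.065),(-.08,.08),(0,.14)),box((-.094,-.06),(-.061,-.033),(.143,.148))]
V=[]
for c,uv in ((t,(255,205)),(s,(315,215))):
    m=mask("housing",c,uv); print(None if m is None else m.sum())
    if m is not None: V.append((m,c))
x0=[.63,.09,0.]
for vv in [V]+[[v] for v in V]: print(fit(H,0,x0,vv))
np.save("hous.npy",fit(H,0,x0,V)[0])
for n,c in (("t",t),("s",s)):
    print(n,[(r["centre"],r["confidence"]) for k in ("lower_pin","lip") for r in finder.pinpoint(k,c)])
cv2.imwrite("pics/w2.png",w["img"])
E
```

```text
time: 5.05
ee_pos: [0.5483, -0.2323, 0.1705]
ee_rot: [[0.983, -0.181, 0.002], [-0.181, -0.983, -0.001], [0.002, 0.001, -1.0]]
wrist_force: [-0.8, 0.2, 0.4]
opening: 0.0698
grip_force: 0.0
4789
3196
(array([ 0.63346952,  0.08633681, -0.02807054]), np.float64(-1.7985197799294586))
(array([ 0.63473247,  0.08545197, -0.01096294]), np.float64(-0.94679186228482))
(array([ 0.62835569,  0.09161665, -0.17502433]), np.float64(-0.8707597420801795))
t [([235.1, 243.7], 0.69), ([271.6, 244.3], 0.9), ([313.0, 318.1], 0.49)]
s [([280.5, 223.4], 0.68), ([295.8, 215.2], 0.87)]
```

View pics/w2.png

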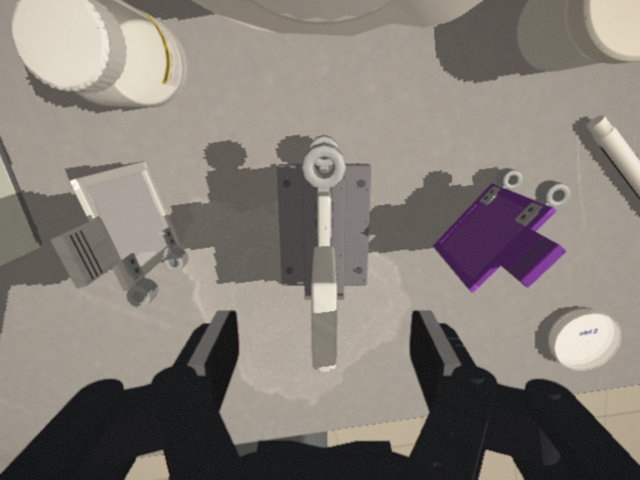

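Tab (column 323) is centred between the pads (238 and 411). I close and lift.

```bash
python3 -m inch '0 0 0 0 0 0 255; 0 0 0 0 0 0 255; 0 0 0 0 0 0 255; 0 0 0 0 0 0 255; 0 0 0 0 0 0 255; 0 0 0 0 0 0 255' && python3 -m inch '0 0 -0.01 0 0 0 255; 0 0 -0.03 0 0 0 255; 0 0 -0.06 0 0 0 255; 0 0 -0.11 0 0 0 255;  0 0 -0.16 0 0 0 255; 0 0 -0.19 0 0 0 255; 0 0 -0.19 0 0 0 255'
cat >> h.py <<'E'
def inhand(w,z):
    "door pose (x,y,yaw) from wrist pic; z=door origin height"
    o=observe();R=np.array(o["ee_rot"]);p=np.array(o["ee_pos"])
    g=p-R[:,0]*-.057; yaw=np.arctan2(R[1,1],R[0,1])
    m=max(finder.masks_of("door",w),key=lambda r:r["pixels"].sum())["pixels"]
    return m,[g[0],g[1],yaw],p,R
E
python3 - <<'E'
from h import *
w=imaging.capture("wrist");print(observe()["joint_pos"].round(1))
m,x0,p,R=inhand(w,0); print(m.sum(),x0)
for z in (.19,.195,.2,.205):
    x,f=fit(DOOR,z,x0,[(m,w)]);print(z,x,f,R.T@(np.array([x[0],x[1],z])-p))
E
```

```text
time: 6.25
ee_pos: [0.5477, -0.232, 0.1692]
ee_rot: [[0.983, -0.181, 0.0], [-0.181, -0.983, -0.0], [0.0, 0.0, -1.0]]
wrist_force: [-1.0, -0.2, 2.1]
opening: 0.0081
grip_force: 61.6
time: 7.12
ee_pos: [0.5488, -0.2325, 0.3637]
ee_rot: [[0.983, -0.181, 0.007], [-0.181, -0.983, -0.003], [0.007, 0.002, -1.0]]
wrist_force: [-0.6, -1.0, -3.2]
opening: 0.0081
grip_force: 60.8
[-27.9   5.7  73.8  -0.  100.4  72.5]
5317 [np.float64(0.6041170331400667), np.float64(-0.24251055081367817), np.float64(-1.753009540311407)]
0.19 [ 0.60381199 -0.24174773 -1.7569787 ] -0.8499101527403414 [ 0.056085   -0.000851    0.17068358]
0.195 [ 0.60460989 -0.24154262 -1.74753262] -0.8749388916048175 [ 0.05684649 -0.00119273  0.16568537]
0.2 [ 0.60539942 -0.24187478 -1.75021843] -0.8937286801364471 [ 0.0576971  -0.00100457  0.1606879 ]
0.205 [ 0.60626835 -0.24190443 -1.74797973] -0.8787380319709814 [ 0.05857099 -0.00112829  0.15569021]
```

```bash
python3 -m inch '-0.01 -0.02 0 0 0 -0.02 255; -0.03 -0.06 0 0 0 -0.05 255; -0.055 -0.11 0 0 0 -0.08 255; -0.083 -0.16 0 0 0 -0.11 255; -0.109 -0.21 0 0 0 -0.154 255; -0.135 -0.26 0 0 0 -0.154 255; -0.16 -0.31 0.02 0 0 -0.154 255; -0.175 -0.34 0.05 0 0 -0.154 255; -0.183 -0.353 0.08 0 0 -0.154 255; -0.183 -0.353 0.1 0 0 -0.154 255; -0.183 -0.353 0.1 0 0 -0.154 255'
python3 - <<'E'
from h import *
w=imaging.capture("wrist");t=imaging.capture("top");s=imaging.capture("scene");print(observe()["joint_pos"].round(1))
for n,c in (("w",w),("t",t),("s",s)):
    for k in ("lower_pin","pin_middle","lip","housing"): print(n,k,[(r["centre"],r["confidence"]) for r in finder.pinpoint(k,c)])
    cv2.imwrite(f"pics/h_{n}.png",c["img"])
V=[]
H=[box((-.065,.065),(-.08,.08),(0,.14)),box((-.094,-.06),(-.061,-.033),(.143,.148))]
for c in (t,w):
    r=finder.masks_of("housing",c)
    if r: V.append((r[0]["pixels"],c)); print(r[0]["box"])
for vv in [[v] for v in V]: print(fit(H,0,[.634,.086,-.02],vv))
E
```

```text
time: 8.6
ee_pos: [0.4302, 0.1475, 0.2561]
ee_rot: [[1.0, -0.028, -0.005], [-0.028, -1.0, -0.002], [-0.005, 0.002, -1.0]]
wrist_force: [0.7, -0.1, -3.3]
opening: 0.0077
grip_force: 60.8
[ 12.4 -15.9 104.5  -0.   91.4 104.1]
w lower_pin [([323.5, 57.6], 0.62)]
w pin_middle [([324.7, 60.6], 0.84)]
w lip []
w housing []
t lower_pin [([236.9, 246.4], 0.96)]
t pin_middle [([235.3, 244.3], 0.65)]
t lip [([270.4, 244.1], 0.92)]
t housing [([261.4, 216.0], 0.63), ([271.7, 245.2], 0.43)]
s lower_pin [([278.5, 224.7], 0.67)]
s pin_middle [([282.8, 228.9], 0.7)]
s lip [([292.9, 217.3], 0.82), ([220.6, 225.7], 0.15)]
s housing [([316.5, 234.8], 0.63), ([347.4, 310.4], 0.35)]
[214.9, 176.6, 76.7, 72.9]
[283.2, 1.9, 267.1, 72.5]
(array([ 0.63338688,  0.08582647, -0.02554708]), np.float64(-0.9466165031267477))
(array([0.63438871, 0.08548176, 0.00831831]), np.float64(-0.8972307573385897))
```

View pics/h_w.png

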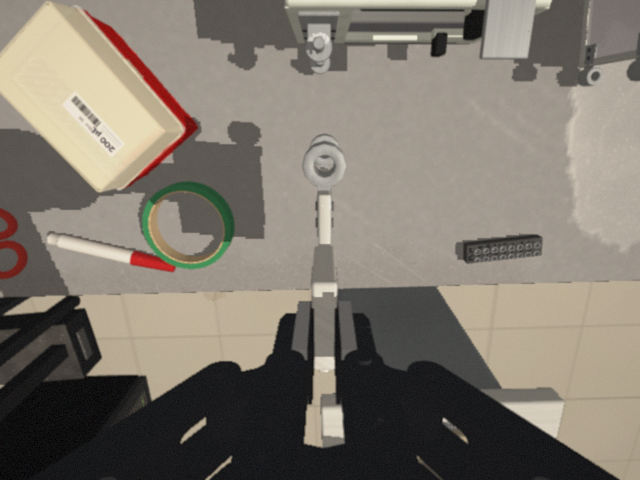

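Run:
```python
import cv2,numpy as np
a=cv2.imread("pics/h_w.png");A=cv2.resize(a[0:90,280:370],(540,540),interpolation=3)
b=cv2.resize(a[125:195,300:350],(250,350),interpolation=3)
o=np.zeros((540,790,3),np.uint8);o[:,:540]=A;o[:350,540:]=b
cv2.imwrite("pics/h_wc.png",o)
```

```text
(no output)
```

View pics/h_wc.png

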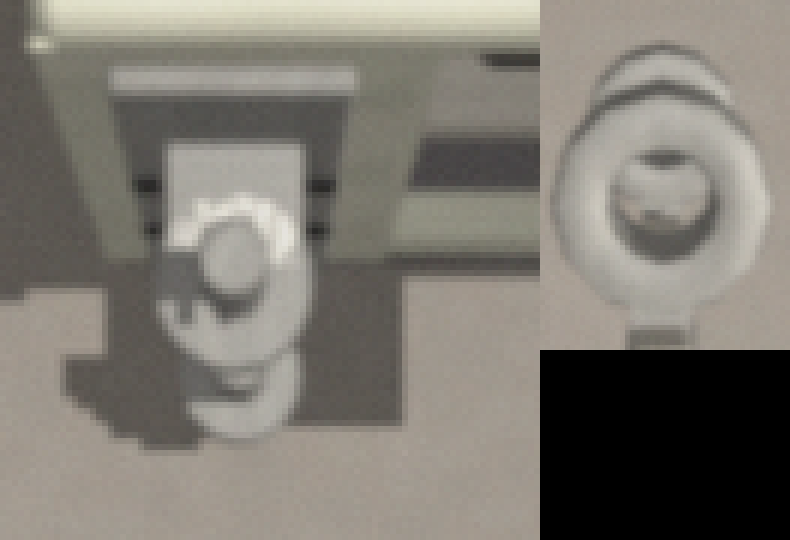

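Run:
```python
from h import *
w=imaging.capture("wrist");o=observe();R=np.array(o["ee_rot"]);p=np.array(o["ee_pos"])
print(p.round(4),R.round(4).tolist())
for uv,z in (((318.3,40.5),.123),((319.2,48.5),.107)):
    print(onz(uv,w,z), "tool",R.T@(onz(uv,w,z)-p))
k=p+R@[.057,-.0005,.159]
z=k[2]+.115
print("door",k,"knuckle seen",onz((324.0,165.7),w,z),"tool",R.T@(onz((324.0,165.7),w,z)-p))
x,f=(lambda m:fit(DOOR,k[2],[k[0],k[1],np.radians(-91.6)],[(m,w)]))(inhand(w,0)[0]);print(x,f)
```

```text
[0.4315 0.1484 0.2589] [[0.9996, -0.0281, -0.0001], [-0.0281, -0.9996, -0.0], [-0.0001, 0.0, -1.0]]
[0.55939158 0.14964879 0.123     ] tool [ 0.12777607 -0.00484239  0.13592437]
[0.55702004 0.14934299 0.107     ] tool [ 0.1254162  -0.00447046  0.15192469]
door [0.48851834 0.14729683 0.09993388] knuckle seen [0.48949738 0.14776918 0.21493388] tool [ 0.0579501  -0.00099683  0.04399986]
[ 0.48941997  0.1478446  -1.60144349] -0.8701152773731741
```

```bash
python3 -m inch '0 -0.0024 0.015 0 0 0 255; 0 -0.0024 0.035 0 0 0 255; 0.01 -0.0024 0.05 0 0 0 255; 0.025 -0.0024 0.058 0 0 0 255; 0.036 -0.0024 0.058 0 0 0 255; 0.041 -0.0024 0.058 0 0 0 255; 0.041 -0.0024 0.058 0 0 0 255; 0.041 -0.0024 0.058 0 0 0 255; 0.041 -0.0024 0.058 0 0 0 255'
python3 - <<'E'
from h import *
import pickle
w=imaging.capture("wrist");o=observe();pickle.dump((w,o),open("w5.pkl","wb"))
for k in ("lower_pin","pin_middle"): print(k,[(r["centre"],r["confidence"]) for r in finder.pinpoint(k,w)])
a=w["img"];A=cv2.resize(a[20:200,265:385],(528,792)[:2],interpolation=3)[:,:]
A=cv2.resize(a[50:190,260:390],None,fx=4.28,fy=4.28,interpolation=3)[:600,:560]
cv2.imwrite("pics/h5.png",A)
E
```

```text
time: 10.68
ee_pos: [0.4725, 0.1497, 0.2012]
ee_rot: [[1.0, -0.028, 0.0], [-0.028, -1.0, 0.0], [0.0, -0.0, -1.0]]
wrist_force: [-0.6, 0.9, -3.1]
opening: 0.0077
grip_force: 60.8
lower_pin [([327.3, 146.7], 0.17)]
pin_middle []
```

View pics/h5.png

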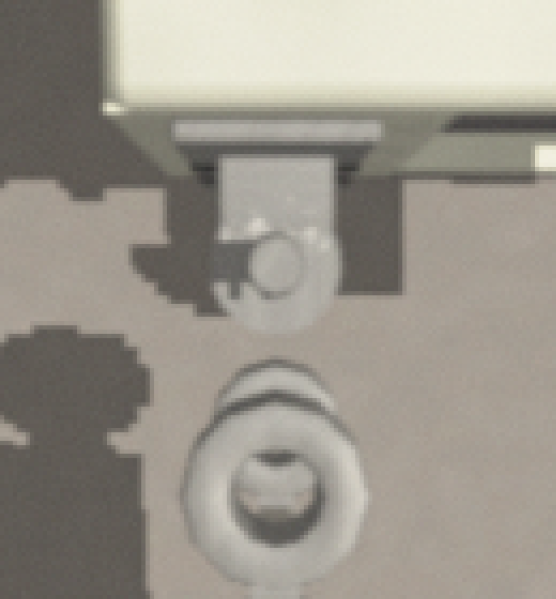

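```bash
cat > m.py <<'E'
from h import *
import pickle
w,o=pickle.load(open("w5.pkl","rb"));R=np.array(o["ee_rot"]);p=np.array(o["ee_pos"])
f=lambda u,v:(260+(u+.5)/4.28-.5,50+(v+.5)/4.28-.5)
print(p)
pin=onz(f(277,265),w,.123);ear=onz(f(277,270),w,.107)
k=onz(f(276,495),w,p[2]-.159+.115)
for n,a in (("pin",pin),("ear",ear),("knuckle",k)): print(n,a.round(4),"tool",(R.T@(a-p)).round(4))
lb=onz(f(276,493),w,p[2]-.159+.115);print("need tool",(R.T@(pin-k)).round(4))
# roof corner/edge for housing yaw
a,b=onz(f(118,110),w,.14),onz(f(545,106),w,.14);print("roof edge yaw",np.degrees(np.arctan2(*(a-b)[[1,0]]))-90,a)
E
python3 m.py
```

```text
[0.47253541 0.14967456 0.20120816]
pin [0.5556 0.1482 0.123 ] tool [ 0.0831 -0.0009  0.0782]
ear [0.5551 0.1482 0.107 ] tool [ 0.0826 -0.0009  0.0942]
knuckle [0.5307 0.149  0.1572] tool [ 0.0581 -0.001   0.044 ]
need tool [0.025  0.0001 0.0342]
roof edge yaw -1.1216066407503433 [0.57295684 0.16609054 0.14      ]
```

```bash
python3 -m inch '0.006 0 0 0 0 0 255; 0.013 0 0 0 0 0 255; 0.02 0 0 0 0 0 255; 0.025 0 0 0 0 0 255; 0.025 0 0.004 0 0 0 255; 0.025 0 0.009 0 0 0 255; 0.025 0 0.009 0 0 0 255; 0.025 0 0.009 0 0 0 255; 0.025 0 0.009 0 0 0 255'
python3 - <<'E'
from h import *
import pickle
w=imaging.capture("wrist");o=observe();pickle.dump((w,o),open("w6.pkl","wb"))
a=w["img"]
A=cv2.resize(a[120:200,285:365],None,fx=7.5,fy=7.5,interpolation=3)
cv2.imwrite("pics/h6.png",A)
E
```

```text
time: 11.95
ee_pos: [0.4977, 0.149, 0.1922]
ee_rot: [[1.0, -0.028, 0.0], [-0.028, -1.0, 0.0], [0.0, -0.0, -1.0]]
wrist_force: [0.1, 0.2, -2.6]
opening: 0.0081
grip_force: 60.8
```

View pics/h6.png

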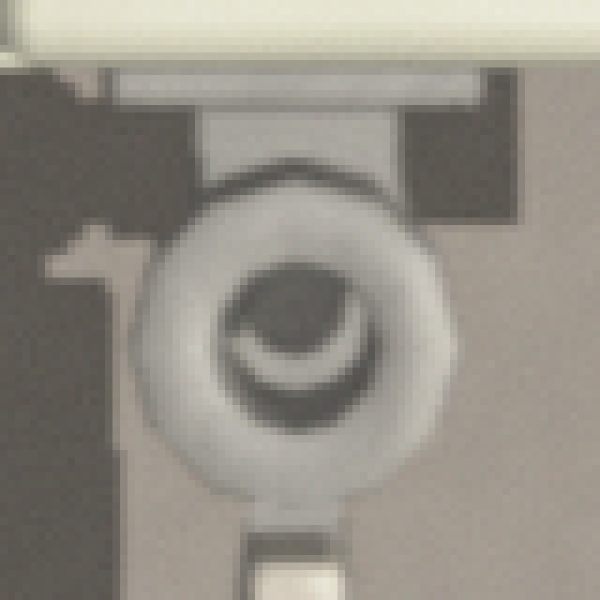

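The bore (centre crop 297,348) shows the pin tip inside it (disc about centre 294, lower edge at row 352). I'll work out the residual at the pin tip height.

```bash
cat > m2.py <<'E'
from h import *
import pickle
w,o=pickle.load(open("w6.pkl","rb"));R=np.array(o["ee_rot"]);p=np.array(o["ee_pos"])
f=lambda u,v:(285+(u+.5)/7.5-.5,120+(v+.5)/7.5-.5)
zt=p[2]-.159+.115
edges=onz(f(215,348),w,zt),onz(f(380,348),w,zt),onz(f(297,263),w,zt),onz(f(297,433),w,zt)
print("bore size",np.linalg.norm(edges[0]-edges[1]),np.linalg.norm(edges[2]-edges[3]))
k=onz(f(296.5,348),w,zt);ko=onz(f(295,342),w,zt)
for du in ((294,352),):
    b=onz(f(*du),w,.123); pin=b+R[:,0]*.004
    print("pin",pin.round(4),"knuckle",k.round(4),ko.round(4),"need tool",(R.T@(pin-k)).round(4))
print((onz(f(238,296),w,.123)-onz(f(348,296),w,.123)).round(4), p)
E
python3 m2.py
```

```text
bore size 0.010688239431586808 0.010882747588795549
pin [0.5561 0.1485 0.123 ] knuckle [0.5555 0.1483 0.1483] [0.5559 0.1484 0.1483] need tool [ 0.0005 -0.0002  0.0253]
[0.0002 0.008  0.    ] [0.49775889 0.14894982 0.19225741]
```

```bash
python3 -m inch '0.0004 0 0.002 0 0 0 255; 0.0004 0 0.004 0 0 0 255; 0.0004 0 0.005 0 0 0 255; 0.0004 0 0.006 0 0 0 255; 0.0004 0 0.007 0 0 0 255; 0.0004 0 0.008 0 0 0 255; 0.0004 0 0.009 0 0 0 255; 0.0004 0 0.009 0 0 0 255'
```

```text
time: 13.0
ee_pos: [0.498, 0.1489, 0.1829]
ee_rot: [[1.0, -0.028, -0.0], [-0.028, -1.0, -0.0], [-0.0, 0.0, -1.0]]
wrist_force: [-0.4, 0.3, -4.2]
opening: 0.0081
grip_force: 60.8
```

```bash
python3 -m inch '0 0 0.0015 0 0 0 255; 0 0 0.003 0 0 0 255; 0 0 0.0045 0 0 0 255; 0 0 0.006 0 0 0 255; 0 0 0.0075 0 0 0 255; 0 0 0.009 0 0 0 255; 0 0 0.0095 0 0 0 255; 0 0 0.01 0 0 0 255; 0 0 0.01 0 0 0 255'
```

```text
time: 14.12
ee_pos: [0.4981, 0.1489, 0.173]
ee_rot: [[1.0, -0.028, 0.0], [-0.028, -1.0, 0.0], [0.0, -0.0, -1.0]]
wrist_force: [0.1, -0.1, -3.8]
opening: 0.0079
grip_force: 60.8
```

```bash
python3 -m inch '0 0 0.0005 0 0 0 255; 0 0 0.001 0 0 0 255; 0 0 0.0015 0 0 0 255; 0 0 0.002 0 0 0 255; 0 0 0.002 0 0 0 255'; python3 -m inch '0 0 0.0005 0 0 0 255; 0 0 0.001 0 0 0 255; 0 0 0.001 0 0 0 255'
```

```text
time: 14.75
ee_pos: [0.4981, 0.149, 0.1712]
ee_rot: [[1.0, -0.028, 0.0], [-0.028, -1.0, 0.0], [0.0, -0.0, -1.0]]
wrist_force: [-1.9, -0.6, -1.0]
opening: 0.0078
grip_force: 61.2
time: 15.12
ee_pos: [0.4981, 0.149, 0.1712]
ee_rot: [[1.0, -0.028, 0.001], [-0.028, -1.0, 0.0], [0.001, -0.0, -1.0]]
wrist_force: [-5.2, -0.3, 7.7]
opening: 0.0081
grip_force: 62.2
```

Force rises only at z 0.171, which is the expected home height, so it is seated. I'll loosen the grip to a loose cage so the door swings freely on its pins.

```bash
python3 -m inch '0 0 -0.001 0 0 0 255; 0 0 -0.001 0 0 0 205; 0 0 -0.001 0 0 0 205; 0 0 -0.001 0 0 0 205; 0 0 -0.003 0 0 0 205; 0 0 -0.005 0 0 0 205;0 0 -0.005 0 0 0 205'
python3 - <<'E'
from h import *
import pickle
w=imaging.capture("wrist");o=observe();p=np.array(o["ee_pos"]);R=np.array(o["ee_rot"]);print(o["joint_pos"].round(1))
m=max(finder.masks_of("door",w),key=lambda r:r["pixels"].sum())["pixels"]
for z in (.012,.016): print(z,fit(DOOR,z,[.556,.1485,np.radians(-91.6)],[(m,w)]))
for a in np.arange(0,1.65,.1): print(round(a,2),round(.0575*(1-np.cos(a)),4),round(.0575*np.sin(a),4))
E
```

```text
time: 16.0
ee_pos: [0.4983, 0.1489, 0.1753]
ee_rot: [[1.0, -0.028, 0.001], [-0.028, -1.0, 0.0], [0.001, -0.0, -1.0]]
wrist_force: [0.6, -0.0, 0.5]
opening: 0.0171
grip_force: 0.0
[ 11.   -3.1 102.   -0.   81.1 102.6]
0.012 (array([ 0.5541365 ,  0.14868224, -1.59479568]), np.float64(-0.8537636299683433))
0.016 (array([ 0.55451832,  0.14874962, -1.59195946]), np.float64(-0.8230140928520039))
0.0 0.0 0.0
0.1 0.0003 0.0057
0.2 0.0011 0.0114
0.3 0.0026 0.017
0.4 0.0045 0.0224
0.5 0.007 0.0276
0.6 0.01 0.0325
0.7 0.0135 0.037
0.8 0.0174 0.0412
0.9 0.0218 0.045
1.0 0.0264 0.0484
1.1 0.0314 0.0512
1.2 0.0367 0.0536
1.3 0.0421 0.0554
1.4 0.0477 0.0567
1.5 0.0534 0.0574
1.6 0.0592 0.0575
```

```bash
python3 -m inch '0.0001 0.003 0 0 0 -0.05 205; 0.0003 0.0057 0 0 0 -0.1 205; 0.0011 0.0114 0 0 0 -0.2 205; 0.0026 0.017 0 0 0 -0.3 205; 0.0045 0.0224 0 0 0 -0.4 205; 0.007 0.0276 0 0 0 -0.5 205; 0.01 0.0325 0 0 0 -0.6 205; 0.0135 0.037 0 0 0 -0.7 205; 0.0174 0.0412 0 0 0 -0.8 205; 0.0218 0.045 0 0 0 -0.9 205; 0.0264 0.0484 0 0 0 -1.0 205; 0.0264 0.0484 0 0 0 -1.0 205'
python3 - <<'E'
from h import *
w=imaging.capture("wrist");o=observe();p=np.array(o["ee_pos"]);R=np.array(o["ee_rot"]);print(o["joint_pos"].round(1))
yaw=np.arctan2(R[1,1],R[0,1])
m=max(finder.masks_of("door",w),key=lambda r:r["pixels"].sum())["pixels"]
x,f=fit(DOOR,.012,[.556,.1485,yaw],[(m,w)]);print(x,f,np.degrees(yaw),np.degrees(x[2]))
E
```

```text
time: 17.6
ee_pos: [0.5232, 0.0996, 0.1749]
ee_rot: [[0.565, 0.825, -0.0], [0.825, -0.565, -0.0], [-0.0, -0.0, -1.0]]
wrist_force: [0.4, 0.3, -0.4]
opening: 0.0165
grip_force: 0.1
[  5.3  -1.1 100.    0.   81.1  39.7]
[ 0.556       0.1485     -0.60147812] 0.0 -34.4621576986303 -34.4621576986303
```

```bash
python3 -m inch '0.0003 0.0057 0 0 0 -0.1 205; 0.0011 0.0114 0 0 0 -0.2 205; 0.0026 0.017 0 0 0 -0.3 205; 0.0045 0.0224 0 0 0 -0.4 205; 0.0058 0.025 0 0 0 -0.45 205; 0.007 0.0276 0 0 0 -0.5 205; 0.007 0.0276 0 0 0 -0.5 205'
python3 - <<'E'
from h import *
t=imaging.capture("top");s=imaging.capture("scene");w=imaging.capture("wrist");o=observe();p=np.array(o["ee_pos"])
H=np.array([.634,.086,-.024])
for n,c in (("t",t),("s",s),("w",w)):
    for k in ("door_tab","door_free","door"): print(n,k,[(r["centre"],round(r["confidence"],2)) for r in finder.pinpoint(k,c)])
    for yd in (-37,-8,-1.5):
        T=pose(.556,.1485,.012,np.radians(yd));print(n,yd,proj(np.array([[0,-.057,.15],[0,-.112,.0625]])@T[:3,:3].T+T[:3,3],c).round(0).tolist())
E
```

```text
time: 18.58
ee_pos: [0.5497, 0.0901, 0.1749]
ee_rot: [[0.101, 0.995, -0.0], [0.995, -0.101, -0.0], [-0.0, -0.0, -1.0]]
wrist_force: [-0.7, 1.1, -0.6]
opening: 0.0169
grip_force: 0.1
t door_tab [([313.0, 123.7], 0.75), ([249.5, 239.5], 0.69), ([331.9, 224.9], 0.62), ([443.6, 247.4], 0.59)]
t door_free [([332.1, 216.4], 0.75), ([422.9, 258.5], 0.54), ([274.0, 249.2], 0.48)]
t door [([311.9, 166.3], 0.8), ([456.3, 201.5], 0.48), ([443.4, 238.5], 0.46), ([335.3, 250.6], 0.44)]
t -37 [[242.0, 251.0], [267.0, 268.0]]
t -8 [[247.0, 239.0], [276.0, 247.0]]
t -1.5 [[247.0, 236.0], [276.0, 241.0]]
s door_tab [([329.6, 250.9], 0.86), ([281.6, 204.3], 0.78), ([375.7, 314.9], 0.69), ([387.5, 196.4], 0.57)]
s door_free [([291.8, 237.3], 0.78), ([343.0, 259.4], 0.67), ([399.5, 217.2], 0.61), ([356.0, 330.0], 0.56), ([280.7, 231.8], 0.3)]
s door [([280.7, 234.0], 0.87), ([373.7, 247.3], 0.78), ([387.5, 345.1], 0.73), ([319.8, 281.0], 0.67)]
s -37 [[275.0, 204.0], [275.0, 239.0]]
s -8 [[285.0, 202.0], [294.0, 236.0]]
s -1.5 [[287.0, 202.0], [298.0, 235.0]]
w door_tab []
w door_free []
w door [([335.6, 404.2], 0.97), ([323.9, 145.9], 0.57), ([316.8, 376.6], 0.52)]
w -37 [[262.0, 287.0], [244.0, 295.0]]
w -8 [[323.0, 303.0], [320.0, 315.0]]
w -1.5 [[337.0, 303.0], [338.0, 315.0]]
```

```bash
python3 -m inch '0 0.0012 0 0 0 -0.02 205; 0 0.0023 0 0 0 -0.04 205; 0.0001 0.0034 0 0 0 -0.06 205; 0.0002 0.0046 0 0 0 -0.08 205; 0.0003 0.0057 0 0 0 -0.1 205; 0.0003 0.0057 0 0 0 -0.1 205'; python3 -m inch '0 0.0006 0 0 0 0 205; 0 0.0012 0 0 0 0 205; 0 0.0018 0 0 0 0 205;  0 0.0018 0 0 0 0 205'
```

```text
time: 19.92
ee_pos: [0.5556, 0.0897, 0.175]
ee_rot: [[-0.001, 1.0, 0.0], [1.0, 0.001, -0.0], [-0.0, 0.0, -1.0]]
wrist_force: [-0.8, -0.0, 0.2]
opening: 0.0173
grip_force: 0.1
time: 20.42
ee_pos: [0.5574, 0.0897, 0.175]
ee_rot: [[-0.001, 1.0, 0.0], [1.0, 0.001, -0.0], [-0.0, 0.0, -1.0]]
wrist_force: [-1.0, -0.8, -0.4]
opening: 0.0168
grip_force: 0.2
```

```bash
python3 -m inch '0 0.0006 0 0 0 0 205; 0 0.0012 0 0 0 0 205; 0 0.0012 0 0 0 0 205'; python3 -m inch '0 0.0006 0 0 0 0 205; 0 0.0012 0 0 0 0 205;  0 0.0012 0 0 0 0 205'
```

```text
time: 20.8
ee_pos: [0.5586, 0.0897, 0.175]
ee_rot: [[-0.001, 1.0, -0.0], [1.0, 0.001, -0.0], [-0.0, -0.0, -1.0]]
wrist_force: [-0.2, 0.2, -0.9]
opening: 0.017
grip_force: 0.2
time: 21.18
ee_pos: [0.5597, 0.0897, 0.175]
ee_rot: [[-0.001, 1.0, -0.0], [1.0, 0.001, -0.0], [-0.0, -0.0, -1.0]]
wrist_force: [0.1, -0.2, -0.3]
opening: 0.0168
grip_force: 0.3
```

```bash
python3 -m inch '0 0.0006 0 0 0 0 205; 0 0.0012 0 0 0 0 205; 0 0.0012 0 0 0 0 205'; python3 -m inch '0 0.0006 0 0 0 0 205; 0 0.0012 0 0 0 0 205;  0 0.0012 0 0 0 0 205'
python3 - <<'E'
from h import *
w=imaging.capture("wrist");s=imaging.capture("scene");t=imaging.capture("top")
print([(r["box"],round(r["confidence"],2)) for r in finder.masks_of("door",w)])
for n,c,uv in (("w",w,(325,250)),("s",s,(290,225)),("t",t,(255,240))):
    m=mask("door",c,uv)
    if m is not None:
        print(n,m.sum())
        for z in (.012,):
            b=[]
            for yd in range(-14,6,2):
                T=pose(.556,.1485,z,np.radians(yd));S=sil(DOOR,T,c)[::2,::2];b.append((yd,round((S&m).sum()/(S|m).sum(),3)))
            print(b)
np.save("w7.npy",w["img"]);cv2.imwrite("pics/w7.png",w["img"])
E
```

```text
time: 21.55
ee_pos: [0.5602, 0.0897, 0.1749]
ee_rot: [[-0.001, 1.0, -0.002], [1.0, 0.001, -0.0], [-0.0, -0.002, -1.0]]
wrist_force: [-5.5, -1.6, 2.5]
opening: 0.0164
grip_force: 2.9
time: 21.92
ee_pos: [0.5605, 0.0897, 0.1748]
ee_rot: [[-0.001, 1.0, -0.004], [1.0, 0.001, -0.0], [-0.0, -0.004, -1.0]]
wrist_force: [-9.7, -1.1, 5.7]
opening: 0.0167
grip_force: 5.3
[([565.9, 354.6, 74.1, 120.2], 0.97), ([295.4, 403.5, 59.3, 45.5], 0.83), ([298.4, 134.4, 45.8, 236.5], 0.8)]
w 5429
[(-14, np.float64(0.2)), (-12, np.float64(0.231)), (-10, np.float64(0.277)), (-8, np.float64(0.352)), (-6, np.float64(0.462)), (-4, np.float64(0.593)), (-2, np.float64(0.736)), (0, np.float64(0.85)), (2, np.float64(0.709)), (4, np.float64(0.555))]
s 686
[(-14, np.float64(0.522)), (-12, np.float64(0.6)), (-10, np.float64(0.678)), (-8, np.float64(0.759)), (-6, np.float64(0.807)), (-4, np.float64(0.837)), (-2, np.float64(0.794)), (0, np.float64(0.728)), (2, np.float64(0.676)), (4, np.float64(0.626))]
t 200
[(-14, np.float64(0.07)), (-12, np.float64(0.119)), (-10, np.float64(0.168)), (-8, np.float64(0.214)), (-6, np.float64(0.244)), (-4, np.float64(0.273)), (-2, np.float64(0.26)), (0, np.float64(0.224)), (2, np.float64(0.183)), (4, np.float64(0.146))]
```

The push builds to about 10 N at the bumpers with the door yaw about −1°, so it is shut. I'll centre the fingers, open them and lift away.

```bash
python3 -m inch '0 -0.002 0 0 0 0 205; 0 -0.0045 0 0 0 0 205; 0 -0.0045 0 0 0 0 150; 0 -0.0045 0 0 0 0 150; 0 -0.0045 0 0 0 0 150; 0 -0.0045 -0.01 0 0 0 150; 0 -0.0045 -0.03 0 0 0 150; 0 -0.0045 -0.06 0 0 0 150; 0 -0.0045 -0.1 0 0 0 150; 0 -0.0045 -0.14 0 0 0 150; 0 -0.0045 -0.14 0 0 0 150; 0 -0.0045 -0.14 0 0 0 150'
python3 - <<'E'
from h import *
w=imaging.capture("wrist");s=imaging.capture("scene");t=imaging.capture("top")
for n,c,uv in (("w",w,None),("s",s,(290,225)),("t",t,(255,240))):
    if uv is None:uv=proj([[.556,.0915,.17]],c)[0];print(uv)
    m=mask("door",c,uv)
    if m is not None:
        print(n,m.sum())
        for z in (.012,.02):
            b=[]
            for yd in range(-14,6,2):
                T=pose(.556,.1485,z,np.radians(yd));S=sil(DOOR,T,c)[::2,::2];b.append((yd,round(float((S&m).sum()/(S|m).sum()),3)))
            print(z,b)
        if n=="w":print(fit(DOOR,.012,[.556,.1485,-.02],[(m,w)]),fit(DOOR,.02,[.556,.1485,-.02],[(m,w)]))
H=[box((-.065,.065),(-.08,.08),(0,.14))]
m=mask("housing",w,proj([[.62,.09,.14]],w)[0])
im=w["img"].copy()
cv2.imwrite("pics/fin.png",im[:, :])
E
```

```text
time: 23.78
ee_pos: [0.5578, 0.0898, 0.316]
ee_rot: [[-0.001, 1.0, 0.001], [1.0, 0.001, 0.0], [0.0, 0.001, -1.0]]
wrist_force: [0.2, -0.5, 0.2]
opening: 0.0352
grip_force: 0.0
[322.68523689 224.49376372]
w 1660
0.012 [(-14, 0.232), (-12, 0.271), (-10, 0.342), (-8, 0.434), (-6, 0.552), (-4, 0.694), (-2, 0.791), (0, 0.645), (2, 0.514), (4, 0.4)]
0.02 [(-14, 0.229), (-12, 0.271), (-10, 0.341), (-8, 0.433), (-6, 0.552), (-4, 0.686), (-2, 0.773), (0, 0.651), (2, 0.51), (4, 0.398)]
(array([ 0.55544275,  0.1480285 , -0.02719104]), np.float64(-0.7998718770019219)) (array([ 0.55559715,  0.14918086, -0.02727373]), np.float64(-0.7831638978427969))
s 672
0.012 [(-14, 0.542), (-12, 0.628), (-10, 0.714), (-8, 0.796), (-6, 0.856), (-4, 0.843), (-2, 0.795), (0, 0.73), (2, 0.679), (4, 0.626)]
0.02 [(-14, 0.543), (-12, 0.626), (-10, 0.718), (-8, 0.788), (-6, 0.828), (-4, 0.788), (-2, 0.725), (0, 0.66), (2, 0.611), (4, 0.571)]
t 384
0.012 [(-14, 0.221), (-12, 0.291), (-10, 0.362), (-8, 0.432), (-6, 0.492), (-4, 0.545), (-2, 0.557), (0, 0.487), (2, 0.414), (4, 0.356)]
0.02 [(-14, 0.235), (-12, 0.306), (-10, 0.383), (-8, 0.442), (-6, 0.51), (-4, 0.553), (-2, 0.53), (0, 0.448), (2, 0.38), (4, 0.329)]
```

View pics/fin.png

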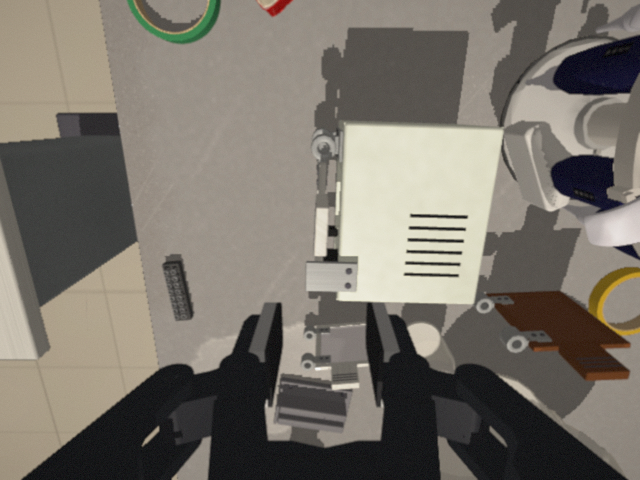

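The wrist picture shows the knuckle at (323,147), the tab at (320,232), and the free end under the lip at (332,276). I'll check numerically that the door is parallel to the roof's front edge.

Run:
```python
from h import *
w=imaging.capture("wrist");g=w["img"].astype(float)
print(g[150,300:350:3].mean(1).round(),g[232,306:350:2].mean(1).round())
def edge(rows,lo,hi,sgn,z):
    P=[]
    for r in rows:
        l=g[r,lo:hi].mean(1);d=sgn*np.diff(l);i=int(d.argmax());
        k=slice(max(i-1,0),i+2);c=lo+.5+(np.arange(len(d))[k]*d[k]).sum()/d[k].sum();P.append(onz((c,r),w,z)[:2])
    P=np.array(P);q=np.polyfit(P[:,1],P[:,0],1);res=P[:,0]-np.polyval(q,P[:,1]);ok=abs(res)<.001
    q=np.polyfit(P[ok,1],P[ok,0],1);return "yaw",round(float(np.degrees(-np.arctan(q[0]))),2),"x at y=.0915",round(float(np.polyval(q,.0915)),4),ok.sum(),len(ok)
print("roof front",edge(list(range(128,180))+list(range(292,300)),333,352,1,.14))
print("roof front2",edge(list(range(128,255)),336,350,1,.14))
print("roof back",edge(range(132,298),465,520,-1,.14))
print("tab outer",edge(range(212,250),306,322,1,.182),"tab inner",edge(range(212,250),322,336,-1,.182))
```

```text
[147. 150. 147. 147. 142. 161. 129.  96.  84.  85. 103. 165. 148. 127.
 153. 166. 213.] [146. 145. 148. 146. 142. 166. 215. 216. 221. 220. 218. 154.  46.  35.
  37.  38.  53. 129. 188. 223. 227. 225.]
roof front ('yaw', -1.87, 'x at y=.0915', 0.5711, np.int64(34), 60)
roof front2 ('yaw', 1.33, 'x at y=.0915', 0.5684, np.int64(10), 127)
roof back ('yaw', 24.28, 'x at y=.0915', 0.726, np.int64(6), 166)
tab outer ('yaw', -3.05, 'x at y=.0915', 0.5503, np.int64(38), 38) tab inner ('yaw', -2.7, 'x at y=.0915', 0.5593, np.int64(38), 38)
```

```bash
python3 -c "
from h import *
print(ctrl.hand_in())"
```

```text
the job is handed in; nothing more can be done
None
```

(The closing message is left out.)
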